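Zero the shaker's run-time dial and lift out the specimen carrier, level

ROBOT

A 7-joint arm with a two-finger parallel gripper is mounted at the origin on the work surface. World frame = base frame: x ahead of the robot, y to its left, z up, the work surface at z = 0. Lengths are in m, angles in rad, forces in N, time in s.
With the tool pointing down it reaches from about 0.425 to 0.875 m from the base axis. Payload 4.7 kg.
Tool frame: the origin (TCP) lies midway between the tips of the shut fingers; the grasp point (between the pads) lies 19 mm behind it; z points along the fingers, y is the direction in which the jaws open and shut (so a half turn about z gives the same grasp; the last joint's range is limited). The gripper opens to 87 mm and grips with 3 to 60 N. Pads are 19 mm wide; open, the fingers measure 117 mm over their backs; the gripper's body (75 mm by 190 mm) begins 51 mm behind the grasp point.
Start: joints at [1.179, 0.321, -0.07, 1.45, 0.023, 1.371, -0.057], TCP at [0.257, -0.597, 0.19] pointing down, gripper open.
Joint ranges: [-2.86, 2.86], [-0.3, 2.09], [-1.38, 1.24], [0.06, 2.45], [-1.56, 4.7], [0.09, 2.05], [-2.69, 2.69]. Speed limits (rad/s): [2.57, 2.57, 3.14, 3.14, 3.14, 3.14, 3.14].

INTERFACE

Orientations are given as a rotation vector (axis times angle).
In Python, from bench import * gives the robot as it stands. The module is installed in compiled form; this text tells all that it offers.
- The arm moves only by the tool play_rows, never from a script. Its argument "series" is one flat list of numbers, 7 for each row, row after row: the opening in per cent of the stroke, from 0 (shut) to 100 (fully open), then the shift along the tool's x, y, z in m, then the turn, a rotation vector about the tool's x, y, z in degrees. In form: [fingers, tx, ty, tz, rx, ry, rz, fingers, tx, ty, tz, rx, ry, rz, ...]. A call has 1 to 10 rows; each row is the pose to reach, as a shift and turn from the pose commanded when the call began, along the tool's axes at that moment; what a row does not reach only later rows make up. A row lasts 1/12 s, in which the tool goes at most 41.7 mm and 7.16 degrees, less where a joint would pass 70% of its speed; a pose out of reach is approached as far as the arm can. A call with a gripper value outside its range is refused whole. The fingers move at their own pace and stop on an object; "force" is the grip in N (left out, the last holds). Time passes only in rows, so rows that repeat a pose let the fingers close. It gives the time, the measured TCP pose, the force and the opening at its end, in the units of the state.
- get_state(): the state, without advancing time (a new reading comes with each control period).
- get_image(name): name is "side" or "top"; returns a dict with "frame" (420x560x3 uint8, red, green, blue), "fx", "fy", "cx", "cy" (pixels), "D" ([k1, k2, p1, p2, k3] as OpenCV has them; the pictures are not rectified), "R" (3x3) and "t" (3): a world point X has camera coordinates R X + t. Camera axes: x right, y down, z forward; pixel columns grow to the right and rows downward; lengths in m; the calibration is good to about 2 mm. A picture is of the moment at which its call begins. There is no depth.
- close_job(): hands the job in, once; it reports no verdict.
The state is a dict: "time": time; "joint_positions": joint angles; "qd": joint speeds; "joint_torque": joint torques, N m; "position": TCP position; "tool_rot": TCP orientation; "ft_force": force on the tool from outside, world axes, zero at the start; "torque": the same for the moment, N m; "grip_width": opening from 0.0 (shut) to 1.0 (fully open).
Only numpy, scipy, OpenCV 4.12 (cv2) and the standard library are available. Lean on these libraries where they do the work, as an engineer would, in place of code of your own. Each camera call takes 0.05 s, during which the arm holds its last target.

TASK

The shaker's run is over: turn its run-time dial back (counter-clockwise) all the way to the zero stop, and only then lift the carrier with the yellow handle off the platform, keeping it level so that the two amber bars stay lying in it. Finish while still holding it, level and still, about 10 cm clear of the platform: do not put it down or let go. Leave the blue-handled carrier and everything else on the bench where they are.

Things in the scene. Friction and masses are not known exactly. Their poses are not given: they have to be found in the camera images.
- shaker: bench shaker, fixed, standing still: white housing 200 (x) x 400 (y) x 80 mm, blue band. Origin at bench level under its centre, z up, y along its length. At its +y end a black platform, top 75 mm above the bench, with two bays (centres at x = 0, y = 5 and 127 mm) fenced by steel rails 8 mm high. At its -y end the control deck, 80 mm above the bench, with the run-time dial.
- timer (a joint): angle of the run-time dial in rad: 0 = pointer at the red zero mark, against the zero stop; it grows as the dial is turned clockwise seen from above, to the other stop at 2.8. So it is turned back counter-clockwise. Stays where it is left (light friction, about 0.04 N m). Starts between 0.9 and 2.5.
- yellow_carrier: the specimen carrier to lift, loose, 0.2 to 0.45 kg: steel tray 100 (x) x 96 (y) mm, floor 4 mm, rim 12 mm high, with a bail handle over its middle: thin posts at x = -43 and +43 mm and a YELLOW bar along x. Origin at the centre of its underside, z up. Stands in either bay, a few mm of play to the rails, axes nearly parallel to the shaker's.
- yellow_carrier_handle (a point): centre of the yellow handle bar, 87 mm above the carrier's underside, over its centre. The bar is 96 mm long along the carrier's x, 12 mm thick in y and 22 mm high; free space below it down to the tray. Axes are the carrier's.
- bar_a: loose amber test bar 70 x 26 x 8 mm, 20 g, lying flat on the tray floor of the yellow carrier on the -y side of the handle, long side along x. Origin at the centre of its underside, 4 mm above the carrier's underside.
- bar_b: the same, on the +y side of the handle.
- blue_carrier: a like carrier of the same size with a BLUE handle bar and dark brown bars fixed in it; stands in the other bay, centre about 122 mm from the yellow one's, and stays there. Origin at the centre of its underside.
- beaker: bystander: glass beaker 70 mm wide, 90 mm high; origin under its centre.
- reagent_bottle: bystander: amber bottle 60 mm wide, 130 mm high; origin under its centre.
- resin_jar: bystander: orange jar with white cap, 64 mm wide, 75 mm high; origin under its centre.
- mortar: bystander: white ceramic bowl 96 mm wide, 55 mm high; origin under its centre.
- spatula: bystander: spatula with black handle, 190 mm long, lying on the bench; origin under its middle, x along it.
- sample_block: bystander: wooden block 90 x 60 x 18 mm with three small discs fixed on top; origin under its centre.
- timer_grip (a point): grip point of the black run-time dial, on its vertical turning axis, 37 mm above the deck (117 above the bench): a 44 mm disc with an upright grip bar across it, 42 mm long, 14 mm thick; the bar's top is 7 mm above this point and 30 mm of it stands free above the disc. It lies along this point's x (turns with the dial); its end marked white, towards -x, is the pointer; at zero it looks along the shaker's -x, to the red mark.
Not all that is in view belongs to the job. Leave any pink look-alike of the blue_carrier alone.

How it is judged:
By the outcome, as a careful person would: the job done as asked, in the order asked, and still so for the second after the job is handed in, while the arm keeps its last pose, push and grip.
It also fails if it takes over 64 s, if anything falls off the work surface, if the arm or the gripper's body presses on something with over 40 N, if the wrist force passes 120 N, or if a joint passes its speed limit or range.

## Working session

There is one attempt and no reset: what is moved stays moved. The work goes in short steps, Python scripts to look and compute and a tool call to move; the robot and the scene stay as the last step left them, time stands still between calls to the robot, and variables do not carry over. Pictures are saved under pics/ and viewed, and the job is handed in when it is done.

Besides the shell and the picture viewer there is one more tool, called after "Emit:" as name(argument=value, ...) on one line, values as JSON. play_rows: Moves the arm, as the interface text tells. Its arguments: {"type":"object","properties":{"series":{"type":"array"},"force":{"type":"number"}},"required":["series"]}

```bash
mkdir -p pics
cat > h.py <<'E'
from bench import *
import numpy as np, cv2
def snap(n,tag):
    im=get_image(n); cv2.imwrite(f'pics/{tag}.png',im['frame'][:,:,::-1]); np.save(f'pics/{tag}.npy',im,allow_pickle=True); return im
def load(tag): return np.load(f'pics/{tag}.npy',allow_pickle=True).item()
def ray(im,uv):
    K=np.array([[im['fx'],0,im['cx']],[0,im['fy'],im['cy']],[0,0,1]]); 
    p=cv2.undistortPoints(np.array(uv,float).reshape(-1,1,2),K,np.array(im['D'])).reshape(-1,2)
    R=np.array(im['R']);t=np.array(im['t'])
    d=np.c_[p,np.ones(len(p))]@R; return -R.T@t,d
def onz(im,uv,z):
    c,d=ray(im,uv); s=(z-c[2])/d[:,2]; return c+d*s[:,None]
def proj(im,X):
    K=np.array([[im['fx'],0,im['cx']],[0,im['fy'],im['cy']],[0,0,1]])
    return cv2.projectPoints(np.array(X,float).reshape(-1,1,3),cv2.Rodrigues(np.array(im['R']))[0],np.array(im['t'],float),K,np.array(im['D']))[0].reshape(-1,2)
E
python3 - <<'E'
from h import *
for n in('side','top'):
    im=snap(n,n+'0'); print(n,-np.array(im['R']).T@im['t'],im['fx'])
print(get_state())
E
```

```text
side [0.28987165 0.70615115 1.06316553] 467.23202260809813
top [ 0.35801848 -0.02374708  1.13807467] 414.4380540485061
{'time': 0.1, 'joint_positions': array([ 1.17908974,  0.32175347, -0.07008642,  1.45155902,  0.02258601,
        1.37079388, -0.05689547]), 'qd': array([-6.05581304e-04,  3.22224930e-04,  6.64666363e-05, -3.78758688e-03,
       -4.46099235e-04,  1.02050431e-03,  1.46597416e-03]), 'joint_torque': array([-6.47000661e-06, -4.92570841e+01, -4.05625328e-01, -3.13399494e+01,
       -6.41326653e-02,  3.94041196e-02,  9.48939146e-05]), 'position': array([ 0.25633392, -0.59671856,  0.18876493]), 'tool_rot': array([-3.07549546e+00, -6.32785490e-01,  6.67329288e-04]), 'ft_force': array([ 0.06220271, -0.00087379,  0.42083825]), 'torque': array([-0.03969115, -0.02379584,  0.03156586]), 'grip_width': 1.0002020223041057}
```

View pics/side0.png

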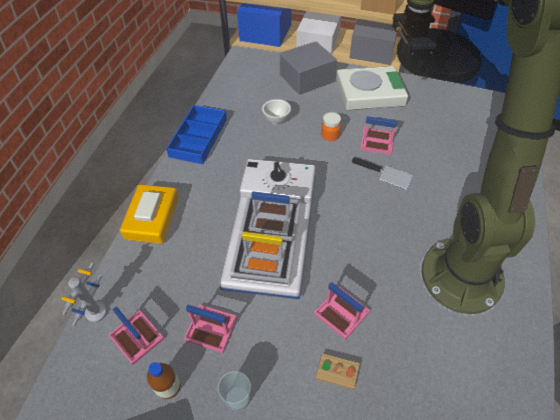

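View pics/top0.png

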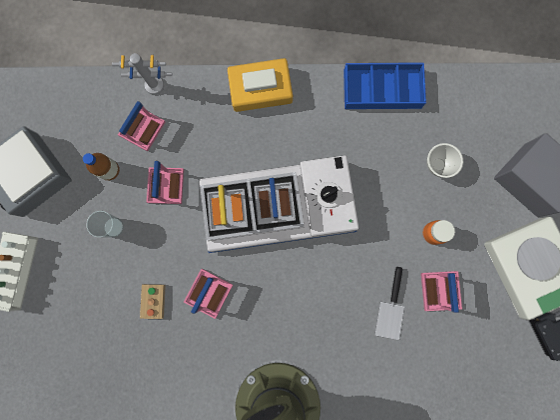

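The side view shows the yellow carrier at about (263,245), the blue bar at (272,198) and the dial at (279,175). In the top view they are at (222,205), (271,199) and (329,195). I'll zoom in for detail.

Run:
```python
from h import *
a=load('top0')['frame'][145:260,190:370,::-1]; cv2.imwrite('pics/c_top.png',cv2.resize(a,None,fx=4.4,fy=4.4,interpolation=cv2.INTER_CUBIC))
a=load('side0')['frame'][150:305,215:325,::-1]; cv2.imwrite('pics/c_side.png',cv2.resize(a,None,fx=3.8,fy=3.8,interpolation=cv2.INTER_CUBIC))
a=load('top0')['frame'][165:225,300:360,::-1]; cv2.imwrite('pics/c_dial.png',cv2.resize(a,None,fx=10,fy=10,interpolation=cv2.INTER_CUBIC))
```

```text
(no output)
```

View pics/c_top.png

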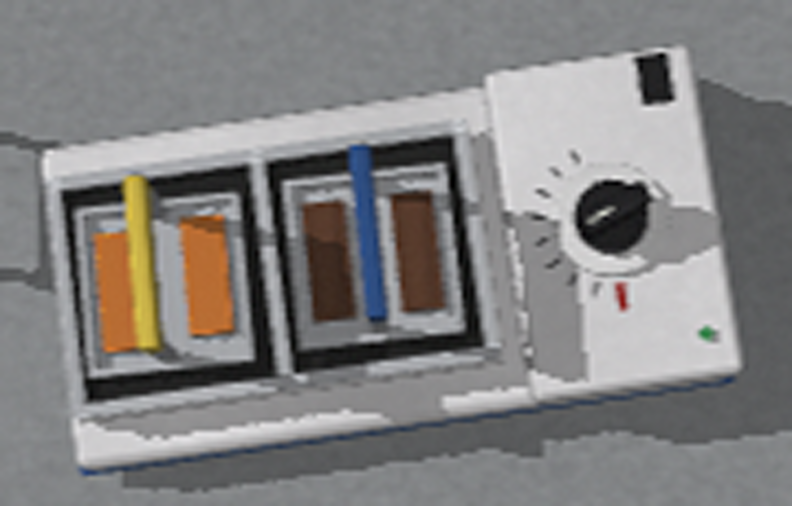

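View pics/c_side.png

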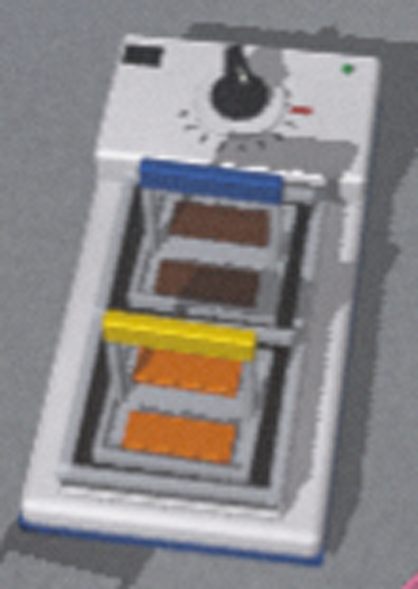

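View pics/c_dial.png

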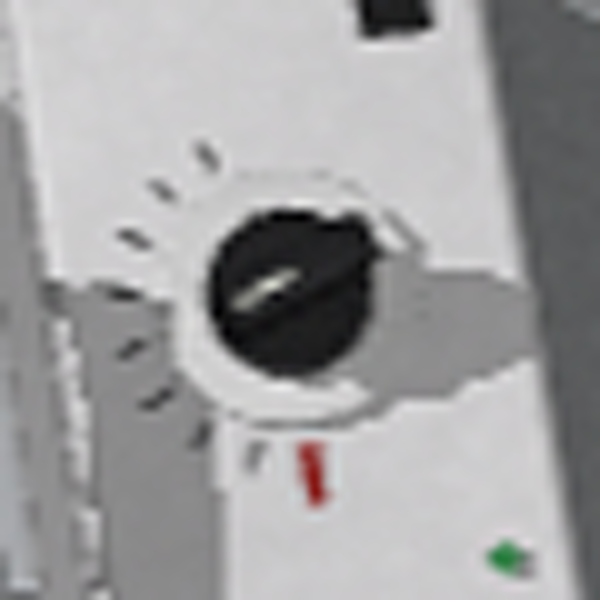

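```bash
python3 - <<'E'
from h import *
t=load('top0'); s=load('side0')
def mask(im,lo,hi,roi):
    h=cv2.cvtColor(im['frame'],cv2.COLOR_RGB2HSV); m=cv2.inRange(h,lo,hi); r=np.zeros_like(m); x0,y0,x1,y1=roi; r[y0:y1,x0:x1]=m[y0:y1,x0:x1]
    n,l,st,c=cv2.connectedComponentsWithStats(r); k=1+np.argmax(st[1:,4]); return l==k,c[k],st[k]
def tri(a,b):
    c1,d1=ray(t,[a]);c2,d2=ray(s,[b]);d1=d1[0]/np.linalg.norm(d1);d2=d2[0]/np.linalg.norm(d2)
    A=np.c_[d1,-d2];x=np.linalg.lstsq(A,c2-c1,rcond=None)[0];p,q=c1+x[0]*d1,c2+x[1]*d2;return (p+q)/2,np.linalg.norm(p-q)
for nm,lo,hi in(('yel',(22,120,90),(32,255,255)),('blu',(105,120,50),(120,255,255))):
    P=[]
    for im,roi in((t,(205,170,290,235)),(s,(235,185,300,250))):
        m,c,st=mask(im,lo,hi,roi); pts=np.argwhere(m)[:,::-1].astype(np.float32)
        r=cv2.minAreaRect(pts); print(nm,c,st,r)
        v=cv2.fitLine(pts,cv2.DIST_L2,0,.01,.01).ravel(); pr=(pts-v[2:])@v[:2]; e=[v[2:]+v[:2]*pr.min(),v[2:]+v[:2]*pr.max()]; P.append((c,e))
    print('centroid tri',tri(P[0][0],P[1][0]))
    # top view line at plane z=.170
    for z in(.162,.173): 
        w=onz(t,P[0][1],z); print(z,'top ends',w.round(4).tolist(),'mid',w.mean(0).round(4),'yaw of +x',np.degrees(np.arctan2(*(w[0]-w[1])[[1,0]])),np.linalg.norm(w[0]-w[1]))
        w=onz(s,P[1][1],z); print(z,'side ends',w.round(4).tolist(),'mid',w.mean(0).round(4),np.degrees(np.arctan2(*(w[0]-w[1])[[1,0]])),np.linalg.norm(w[0]-w[1]))
# deck
cr=np.array([(487,73),(688,47),(740,372),(530,400)])/4.4+[190,145]
w=onz(t,cr,.08);print('deck',w.round(4).tolist())
# dial
g=cv2.cvtColor(t['frame'],cv2.COLOR_RGB2GRAY); m=(g<60); r=np.zeros_like(m); r[180:207,318:342]=m[180:207,318:342]
pts=np.argwhere(r)[:,::-1].astype(np.float32);print('disc',cv2.minEnclosingCircle(pts))
dc=np.array([[289,292]])/10+[300,165]; print('disc ctr',onz(t,dc,.09),onz(t,dc,.094))
e=np.array([[235,300],[378,225]])/10+[300,165]
b=np.array([[240,303],[372,222]])/10+[300,165];w=onz(t,b,.124);print('bar',w,w.mean(0),np.linalg.norm(w[0]-w[1]))
rd=np.array([[312,473]])/10+[300,165];print('red',onz(t,rd,.08))
E
python3 - <<'E'
import cv2,sys
sys.path.insert(0,'.')
import os;os.chdir('.')
from h import *
a=load('side0')['frame'][155:195,255:305,::-1]; cv2.imwrite('pics/c_dials.png',cv2.resize(a,None,fx=14,fy=14,interpolation=cv2.INTER_CUBIC))
E
```

```text
yel [221.96135266 204.51207729] [218 185   9  40 207] ((221.95489501953125, 204.50408935546875), (39.383052825927734, 5.251073360443115), 84.80557250976562)
yel [261.48338369 237.78851964] [242 231  41  14 331] ((261.77685546875, 237.88336181640625), (40.604270935058594, 8.566704750061035), 9.162346839904785)
centroid tri (array([0.50793004, 0.13029136, 0.16271495]), np.float64(0.0015620085787827662))
0.162 top ends [[0.5566, 0.1358, 0.162], [0.4617, 0.1253, 0.162]] mid [0.5092 0.1305 0.162 ] yaw of +x 6.327764237231701 0.09539940200317315
0.162 side ends [[0.5545, 0.1343, 0.162], [0.4592, 0.1254, 0.162]] mid [0.5068 0.1298 0.162 ] 5.33857134510948 0.0957141280664359
0.173 top ends [[0.5543, 0.134, 0.173], [0.4606, 0.1236, 0.173]] mid [0.5074 0.1288 0.173 ] yaw of +x 6.327764237231715 0.09432428608062764
0.173 side ends [[0.5512, 0.1412, 0.173], [0.4571, 0.1325, 0.173]] mid [0.5042 0.1369 0.173 ] 5.338571345109407 0.09454580174511824
blu [273.08588957 196.33128834] [269 178   9  40 163] ((272.8758850097656, 197.5103759765625), (39.36355972290039, 5.314911365509033), 85.2363510131836)
[... 508 characters left out ...]
46983741239
0.173 top ends [[0.571, 0.013, 0.173], [0.4771, 0.0025, 0.173]] mid [0.5241 0.0077 0.173 ] yaw of +x 6.355865433094155 0.09445085617254763
0.173 side ends [[0.5659, 0.0216, 0.173], [0.4755, 0.0106, 0.173]] mid [0.5207 0.0161 0.173 ] 6.94449124785859 0.09098218008783637
deck [[0.6348, -0.0609, 0.08], [0.6503, -0.1805, 0.08], [0.4563, -0.2067, 0.08], [0.44, -0.0848, 0.08]]
disc ((329.0, 193.0), 8.602425575256348)
disc ctr [[ 0.54627992 -0.13229919  0.09      ]] [[ 0.54556142 -0.13188489  0.094     ]]
bar [[ 0.53742736 -0.11661466  0.124     ]
 [ 0.55778187 -0.14961309  0.124     ]] [ 0.54760461 -0.13311388  0.124     ] 0.03877115303915472
red [[ 0.50083198 -0.13855542  0.08      ]]
```

View pics/c_dials.png

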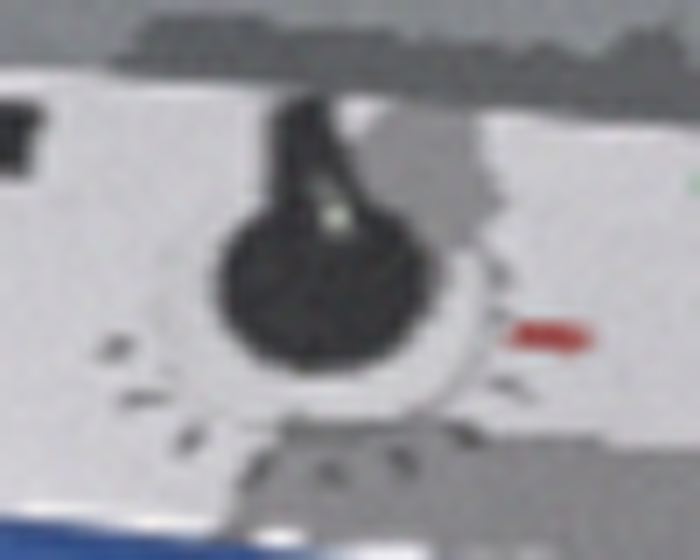

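Both views agree: the yellow handle is at (0.508, 0.130, 0.162) with yaw about 6.3°, and the dial axis is near (0.546, -0.133). The pointer reads about 65° (1.15 rad). Next I'll work out the first move.

```bash
cat >> h.py <<'E'
from scipy.spatial.transform import Rotation as Ro
def plan(p,jaw):
    "target TCP pos, jaw (tool y) heading in deg, tool down -> shift & turn in tool axes"
    s=get_state(); R=Ro.from_rotvec(s['tool_rot']).as_matrix()
    a=np.radians(jaw); y=np.array([np.cos(a),np.sin(a),0]); z=np.array([0,0,-1.]); G=np.c_[np.cross(y,z),y,z]
    hd=np.degrees(np.arctan2(R[1,1],R[0,1]))
    print('t',s['time'],'pos',s['position'].round(4),'jaw',hd.round(1),'tilt z',R[:,2].round(4),'q',s['joint_positions'].round(2),'F',s['ft_force'].round(1),s['torque'].round(2),'w',s['grip_width'].round(3))
    print('shift',(R.T@(np.array(p)-s['position'])).round(4),'turn',np.degrees(Ro.from_matrix(R.T@G).as_rotvec()).round(1))
E
python3 - <<'E'
from h import *
s=load('side0'); print(onz(s,np.array([[325,280]])/14+[255,155],.092))
plan((.546,-.1325,.19),32)
E
```

```text
[[ 0.54235011 -0.12947599  0.092     ]]Traceback (most recent call last):
  File "<stdin>", line 3, in <module>
  File "h.py", line 22, in plan
    print('t',s['time'],'pos',s['position'].round(4),'jaw',hd.round(1),'tilt z',R[:,2].round(4),'q',s['joint_positions'].round(2),'F',s['ft_force'].round(1),s['torque'].round(2),'w',s['grip_width'].round(3))
                                                                                                                                                                                      ^^^^^^^^^^^^^^^^^^^^^
AttributeError: 'float' object has no attribute 'round'
```

```bash
sed -i "s/s\['grip_width'\].round(3)/round(s['grip_width'],3)/" h.py
python3 - <<'E'
from h import *
plan((.545,-.1315,.185),32)
E
```

```text
t 0.1 pos [ 0.2563 -0.5967  0.1888] jaw -66.7 tilt z [-8.0e-04  1.6e-03 -1.0e+00] q [ 1.18  0.32 -0.07  1.45  0.02  1.37 -0.06] F [ 0.1 -0.   0.4] [-0.04 -0.02  0.03] w 1.0
shift [ 0.4489 -0.3135  0.0043] turn [ -0.1  -0.1 -98.7]
```

Emit:
play_rows(series=[100,0.032,-0.0224,0,0,0,-7,100,0.064,-0.0448,0,0,0,-14,100,0.096,-0.0672,0,0,0,-21,100,0.128,-0.0896,0,0,0,-28,100,0.16,-0.112,0,0,0,-35,100,0.192,-0.1344,0,0,0,-42,100,0.224,-0.1568,0,0,0,-49,100,0.256,-0.1792,0,0,0,-56,100,0.288,-0.2016,0,0,0,-63,100,0.32,-0.224,0,0,0,-70], force=25)

```text
time: 0.93
position: [0.4625, -0.2633, 0.1895]
tool_rot: [-2.151, -2.29, 0.001]
ft_force: [0.1, -0.1, -0.0]
grip_width: 0.999
```

Run:
```python
from h import *
plan((.545,-.1315,.185),32)
```

```text
t 0.9333 pos [ 0.4625 -0.2633  0.1895] jaw 3.6 tilt z [-5.e-04 -2.e-04 -1.e+00] q [ 0.88  0.09 -0.44  1.73  0.04  1.33  0.5 ] F [ 0.1 -0.1 -0. ] [-0.03 -0.12 -0.01] w 0.999
shift [0.1264 0.0906 0.0045] turn [ -0.    0.  -28.4]
```

Emit:
play_rows(series=[100,0.0316,0.0226,0,0,0,-7,100,0.0632,0.0452,0,0,0,-14,100,0.0948,0.068,0,0,0,-21,100,0.126,0.0906,0.004,0,0,-28.4,100,0.126,0.0906,0.004,0,0,-28.4,100,0.126,0.0906,0.004,0,0,-28.4,100,0.126,0.0906,0.004,0,0,-28.4])

```text
time: 1.52
position: [0.5449, -0.1347, 0.1852]
tool_rot: [-1.532, -2.741, 0.002]
ft_force: [-1.1, -1.8, 0.0]
grip_width: 0.999
```

Run:
```python
from h import *
plan((.545,-.1315,.099),32)
snap('side','s1');t=snap('top','t1')
a=load('s1')['frame'][130:230,230:340,::-1]; cv2.imwrite('pics/c_s1.png',cv2.resize(a,None,fx=5,fy=5,interpolation=cv2.INTER_CUBIC))
```

```text
t 1.5167 pos [ 0.5449 -0.1347  0.1852] jaw 31.6 tilt z [-1.3e-03 -4.0e-04 -1.0e+00] q [ 0.72  0.18 -0.58  1.66  0.1   1.33  0.67] F [-1.1 -1.8  0. ] [-0.09 -0.14 -0.04] w 0.999
shift [0.0027 0.0019 0.0862] turn [-0.1 -0.  -0.4]
```

View pics/c_s1.png

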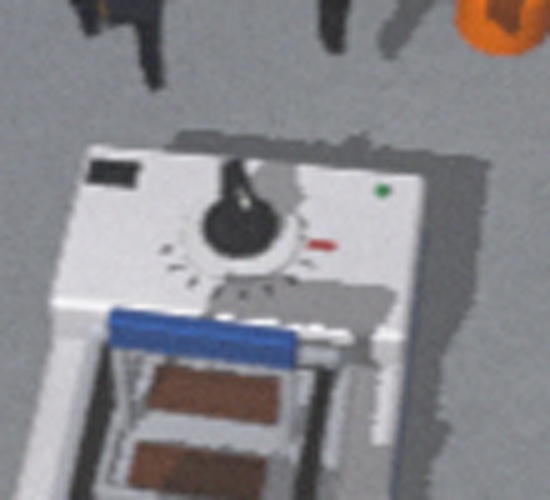

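The side view has the fingers open above and behind the dial, at crop (150,80) and (335,45), with the path clear. Going down.

Emit:
play_rows(series=[100,0.001,0.001,0.02,0,0,0,100,0.002,0.001,0.045,0,0,0,100,0.002,0.001,0.065,0,0,0,100,0.002,0.001,0.08,0,0,0,100,0.002,0.001,0.086,0,0,0,100,0.002,0.001,0.086,0,0,0])

```text
time: 2.12
position: [0.5436, -0.1332, 0.0983]
tool_rot: [-1.534, -2.739, 0.002]
ft_force: [-0.7, -0.7, 0.8]
grip_width: 1.0
```

Run:
```python
from h import *
plan((.545,-.1315,.099),32)
snap('side','s2');snap('top','t2')
a=load('s2')['frame'][130:230,230:340,::-1]; cv2.imwrite('pics/c_s2.png',cv2.resize(a,None,fx=5,fy=5,interpolation=cv2.INTER_CUBIC))
```

```text
t 2.1167 pos [ 0.5436 -0.1332  0.0983] jaw 31.5 tilt z [-3.e-03  4.e-04 -1.e+00] q [ 0.7   0.24 -0.58  1.77  0.14  1.17  0.63] F [-0.7 -0.7  0.8] [-0.   -0.13 -0.03] w 1.0
shift [ 0.0007  0.0021 -0.0007] turn [-0.1 -0.1 -0.5]
```

View pics/c_s2.png

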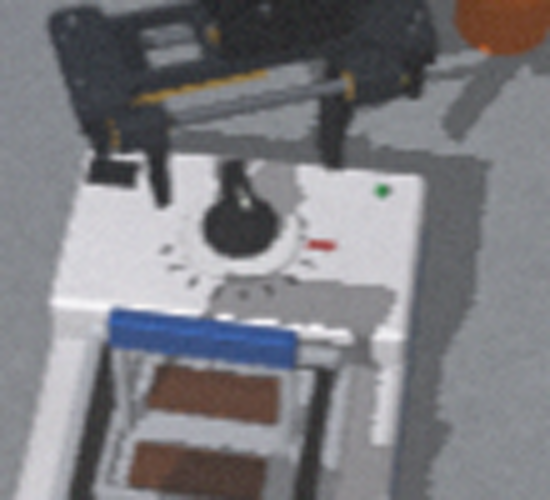

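The fingertips, at crop (163,203) and (333,165), straddle the grip bar, so I'm closing.

Emit:
play_rows(series=[50,0,0.001,0,0,0,0,10,0.001,0.0015,0,0,0,0,0,0.001,0.0015,0,0,0,0,0,0.001,0.0015,0,0,0,0,0,0.001,0.0015,0,0,0,0,0,0.001,0.0015,0,0,0,0,0,0.001,0.0015,0,0,0,0,0,0.001,0.0015,0,0,0,0], force=25)

```text
time: 2.88
position: [0.546, -0.1303, 0.0997]
tool_rot: [1.532, 2.743, -0.0]
ft_force: [0.7, 0.5, 0.3]
grip_width: 0.477
```

Run:
```python
from h import *
plan((.545,-.1315,.099),97)
```

```text
t 2.8833 pos [ 0.546  -0.1303  0.0997] jaw 31.6 tilt z [-0.e+00 -1.e-04 -1.e+00] q [ 0.7   0.24 -0.58  1.77  0.14  1.17  0.63] F [0.7 0.5 0.3] [ 0.06 -0.12  0.01] w 0.477
shift [-0.0004 -0.0015  0.0007] turn [ -0.    0.  -65.4]
```

Emit:
play_rows(series=[0,0,0,0,0,0,0,0,0,0,0,0,0,0,0,0,0,0,0,0,0,0,0,0,0,0,0,0])

```text
time: 3.22
position: [0.546, -0.1303, 0.0997]
tool_rot: [-1.531, -2.743, 0.0]
ft_force: [0.3, -0.3, 0.0]
grip_width: 0.175
```

Emit:
play_rows(series=[0,0,0,0,0,0,0,0,0,0,0,0,0,0,0,0,0,0,0,0,0,0,0,0,0,0,0,0])

```text
time: 3.55
position: [0.546, -0.1303, 0.0998]
tool_rot: [1.531, 2.743, -0.0]
ft_force: [-0.6, -0.0, 0.4]
grip_width: 0.008
```

Run:
```python
from h import *
plan((.545,-.1315,.099),97)
```

```text
t 3.55 pos [ 0.546  -0.1303  0.0998] jaw 31.7 tilt z [ 0.e+00 -1.e-04 -1.e+00] q [ 0.7   0.24 -0.58  1.77  0.14  1.17  0.63] F [-0.6 -0.   0.4] [-0.01 -0.13 -0.02] w 0.008
shift [-0.0005 -0.0015  0.0008] turn [ -0.    0.  -65.3]
```

The fingers closed on nothing. I'll look.

Run:
```python
from h import *
snap('side','s3');snap('top','t3')
a=load('s3')['frame'][110:230,220:340,::-1]; b=load('t3')['frame'][140:260,270:390,::-1]
cv2.imwrite('pics/c_3.png',cv2.resize(np.hstack([a,b]),None,fx=3.3,fy=4,interpolation=cv2.INTER_CUBIC))
s=load('s3');t=load('t3');p=get_state()['position'];print(proj(s,[p]),proj(t,[p]))
```

```text
[[277.00828745 172.65009175]] [[328.52172936 193.62953575]]
```

View pics/c_3.png

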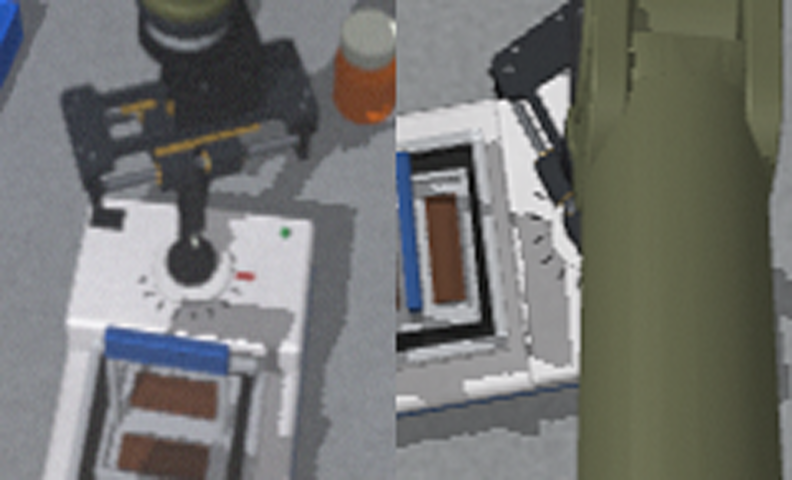

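Run:
```python
from h import *
a=load('s3')['frame'][145:195,250:310,::-1]; b=load('s0' if 0 else 'side0')['frame'][145:195,250:310,::-1]
cv2.imwrite('pics/c_4.png',cv2.resize(np.hstack([a,b]),None,fx=6.6,fy=9,interpolation=cv2.INTER_CUBIC))
```

```text
(no output)
```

View pics/c_4.png

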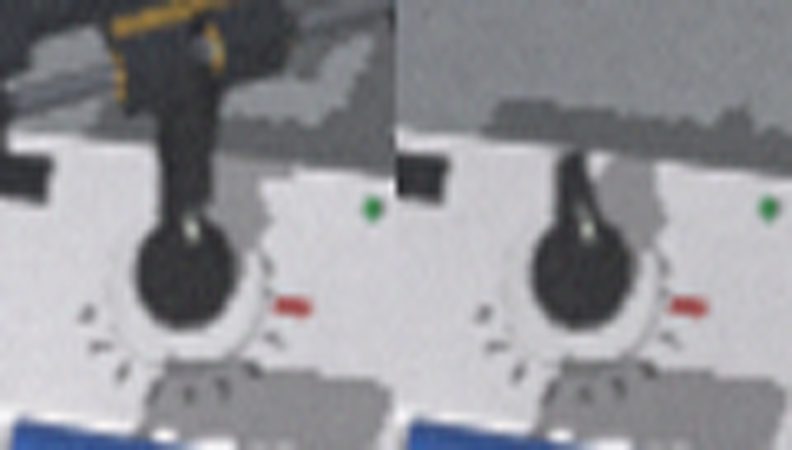

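Run:
```python
from h import *
s=load('side0');t=load('top0')
print(onz(s,np.array([[277.9,166.1],[279.4,171],[276.4,161.8]]),.124))
for im in(s,t):
    for z in(.094,.124): print(proj(im,[[.546,-.1325,z]]))
g=[];
for z in(.094,.124,.1):
  pass
for n in('s3','s2','s1','side0'): 
  f=load(n)['frame']; a=f[145:195,250:310,::-1]; g.append(a)
cv2.imwrite('pics/c_5.png',cv2.resize(np.vstack([np.hstack(g[:2]),np.hstack(g[2:])]),None,fx=6,fy=6,interpolation=cv2.INTER_NEAREST))
```

```text
[[ 0.54395688 -0.13321305  0.124     ]
 [ 0.53497679 -0.11683495  0.124     ]
 [ 0.55246441 -0.14770247  0.124     ]]
[[277.25077296 173.48287578]]
[[277.11204953 166.13734613]]
[[329.13891938 194.0302731 ]]
[[330.36900902 191.8828182 ]]
```

View pics/c_5.png

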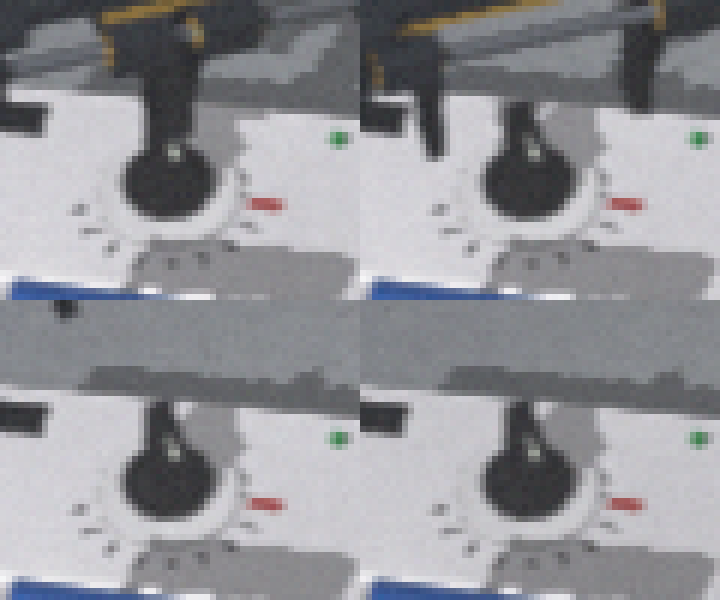

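Run:
```python
from h import *
s=load('s2')
p=np.array([.5436,-.1332,.0983]);u=np.array([np.cos(.55),np.sin(.55),0])
for z in (0,.01,.02,.03,.05):
  q=p+[0,0,z]; print(z,proj(s,[q-.05*u,q+.05*u,q]).round(1).tolist())
```

```text
0 [[295.3, 168.8], [260.7, 176.1], [278.1, 172.4]]
0.01 [[295.4, 166.4], [260.6, 173.7], [278.1, 170.0]]
0.02 [[295.5, 163.9], [260.4, 171.2], [278.0, 167.5]]
0.03 [[295.5, 161.4], [260.3, 168.8], [278.0, 165.1]]
0.05 [[295.6, 156.3], [260.0, 163.7], [277.9, 160.0]]
```

Run:
```python
from h import *
a=[load(n)['frame'][y:y+80,x:x+110,::-1] for n,x,y in(('s1',220,110),('s2',230,120),('t1',280,150),('t2',280,150))]
cv2.imwrite('pics/c_6.png',cv2.resize(np.vstack([np.hstack(a[:2]),np.hstack(a[2:])]),None,fx=3.6,fy=3.6,interpolation=cv2.INTER_CUBIC))
```

```text
(no output)
```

View pics/c_6.png

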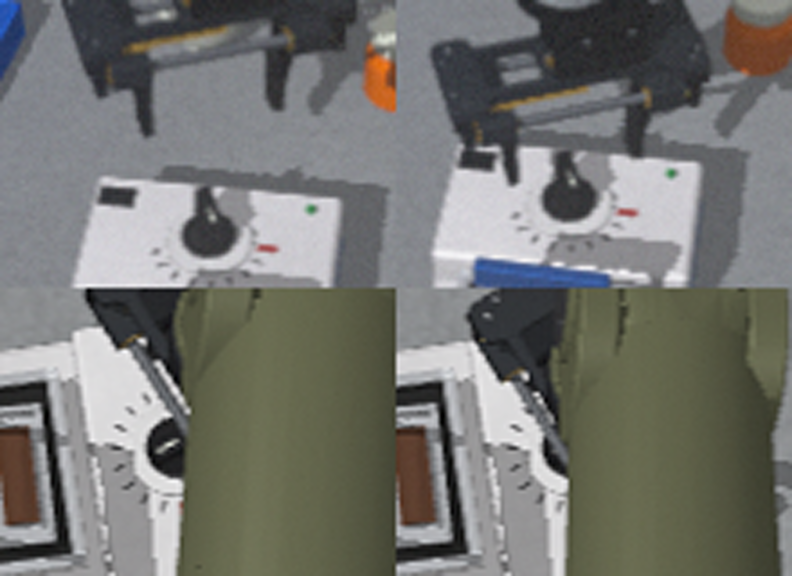

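Run:
```python
from h import *
s=load('s1')
p=np.array([.5449,-.1347,.1852]);u=np.array([np.cos(.552),np.sin(.552),0])
for z in (0,.02,.04):
  q=p+[0,0,z]; print(z,proj(s,[q-.05*u,q+.05*u,q]).round(1).tolist())
print('obs s1', [220+147/3.6,110+135/3.6],[220+275/3.6,110+107/3.6])
t=load('t2');w=onz(t,[[321.4,186.7]],.178)[0];d=w-[.5436,-.1332,.178];print(w,'along',d@u,'perp',d@[-u[1],u[0],0])
```

```text
0 [[295.5, 146.1], [259.1, 153.6], [277.4, 149.8]]
0.02 [[295.7, 140.7], [258.8, 148.2], [277.4, 144.4]]
0.04 [[295.8, 135.1], [258.4, 142.6], [277.3, 138.8]]
obs s1 [260.8333333333333, 147.5] [296.3888888888889, 139.72222222222223]
[ 0.54841774 -0.10582708  0.178     ] along 0.018456316204098593 perp 0.02078104222517558
```

Fingertips in both earlier views look about 20 mm higher than the reported TCP. I'll raise the shut fingers and measure that directly.

Emit:
play_rows(series=[0,0,0,-0.03,0,0,0,0,0,0,-0.06,0,0,0,0,0,0,-0.06,0,0,0,0,0,0,-0.06,0,0,0])

```text
time: 3.98
position: [0.5475, -0.1306, 0.1618]
tool_rot: [1.529, 2.739, 0.001]
ft_force: [-0.6, 0.6, -0.1]
grip_width: 0.005
```

Run:
```python
from h import *
snap('side','s4');snap('top','t4'); st=get_state();p=st['position'];print(p,st['grip_width'])
s=load('s4')
for z in(0,.01,.02,.03): print(z,((proj(s,[p+[0,0,z]])-[240,120])*7).round(0).tolist())
a=s['frame'][120:200,240:320,::-1];cv2.imwrite('pics/c_7.png',cv2.resize(a,None,fx=7,fy=7,interpolation=cv2.INTER_CUBIC))
```

```text
[ 0.54561759 -0.1303164   0.15922651] 0.006700477754287161
0 [[258.0, 264.0]]
0.01 [[258.0, 246.0]]
0.02 [[257.0, 228.0]]
0.03 [[257.0, 209.0]]
```

View pics/c_7.png

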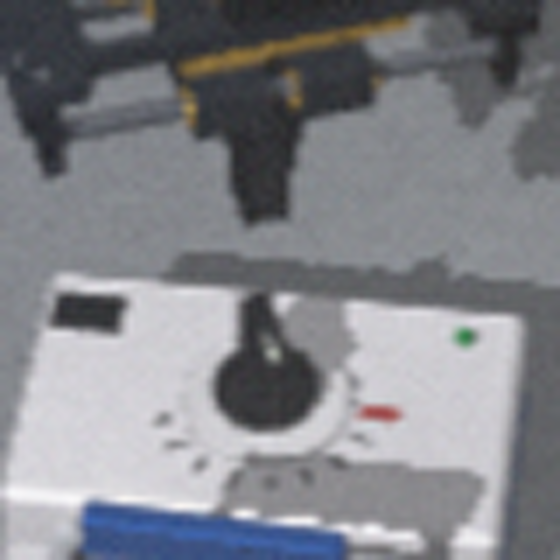

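Run:
```python
from h import *
s=load('side0');p=np.array([.2563,-.5967,.1888]);a=np.radians(-66.7);u=np.array([np.cos(a),np.sin(a),0])
for z in(0,.025): print(z,((proj(s,[p+[0,0,z]-.05*u,p+[0,0,z]+.05*u])-[370,0])*6).round(0).tolist())
c=s['frame'][0:90,370:490,::-1];cv2.imwrite('pics/c_8.png',cv2.resize(c,None,fx=6,fy=6,interpolation=cv2.INTER_CUBIC))
t=load('top0'); print(proj(t,[p]))
c=t['frame'][270:370,460:560,::-1];cv2.imwrite('pics/c_9.png',cv2.resize(c,None,fx=5,fy=5,interpolation=cv2.INTER_CUBIC))
c=t=load('t4')['frame'][130:230,270:390,::-1];cv2.imwrite('pics/c_10.png',cv2.resize(c,None,fx=5,fy=5,interpolation=cv2.INTER_CUBIC))
```

```text
0 [[237.0, 466.0], [180.0, 356.0]]
0.025 [[247.0, 426.0], [188.0, 317.0]]
[[544.32641857 314.51306377]]
```

View pics/c_8.png

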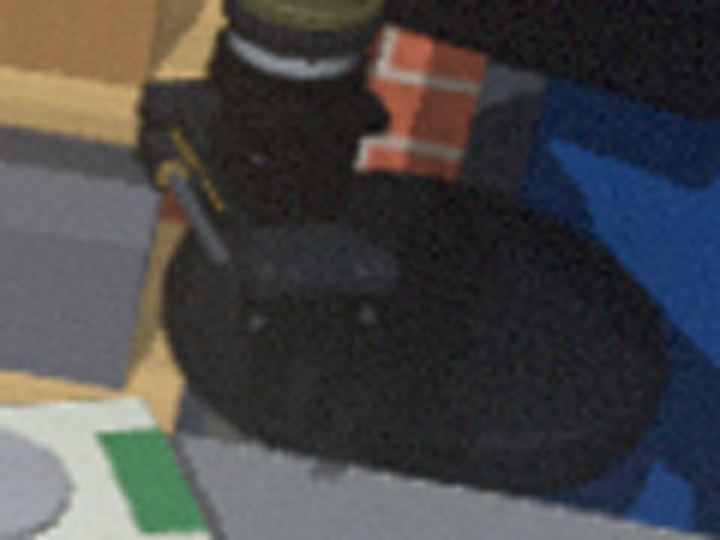

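View pics/c_9.png

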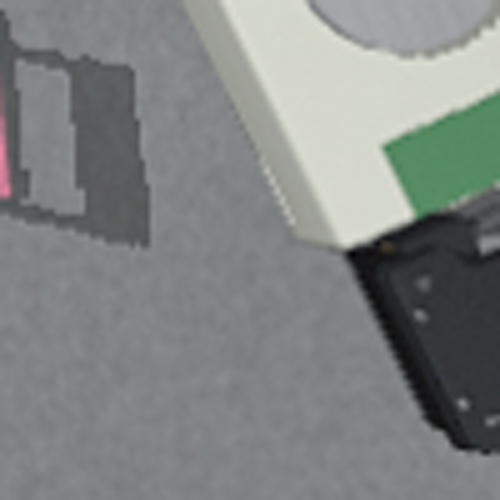

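View pics/c_10.png

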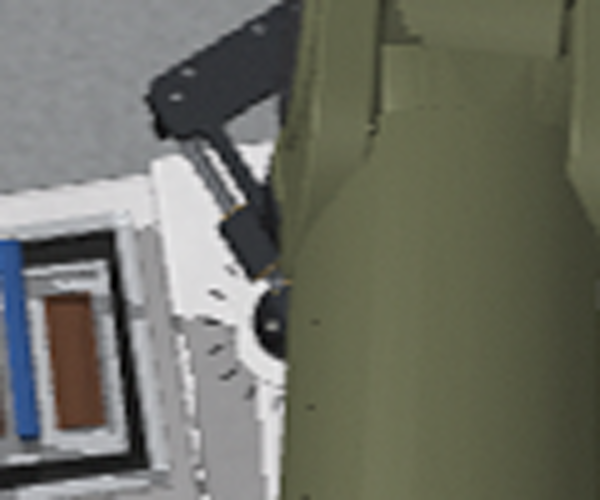

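Emit:
play_rows(series=[0,0,0,0,0,0,-7,0,0,0,0,0,0,-14,0,0,0,0,0,0,-21,0,0,0,0,0,0,-28,0,0,0,0,0,0,-35,0,0,0,0,0,0,-42,0,0,0,0,0,0,-49,0,0,0,0,0,0,-56,0,0,0,0,0,0,-63,0,0,0,0,0,0,-63])

```text
time: 4.92
position: [0.545, -0.1302, 0.1582]
tool_rot: [0.132, -3.136, -0.002]
ft_force: [-0.3, 0.7, -0.4]
grip_width: 0.004
```

Run:
```python
from h import *
snap('side','s5');snap('top','t5'); st=get_state();p=st['position'];print(p,st['grip_width'],st['tool_rot'],st['joint_positions'])
s=load('s5')
for z in(0,.01,.02,.03): print(z,((proj(s,[p+[0,0,z]])-[240,120])*7).round(0).tolist())
a=s['frame'][120:200,240:320,::-1];b=load('t5')['frame'][150:230,280:360,::-1];cv2.imwrite('pics/c_11.png',cv2.resize(np.hstack([a,b]),None,fx=5,fy=7,interpolation=cv2.INTER_CUBIC))
```

```text
[ 0.54527624 -0.13023645  0.15863074] 0.006507809189003361 [ 1.21781216e-01 -3.13741731e+00 -1.26133143e-03] [ 0.80805505  0.21173789 -0.70162746  1.69791979  0.14130164  1.28558886
  1.72566622]
0 [[259.0, 266.0]]
0.01 [[258.0, 247.0]]
0.02 [[258.0, 229.0]]
0.03 [[258.0, 210.0]]
```

View pics/c_11.png

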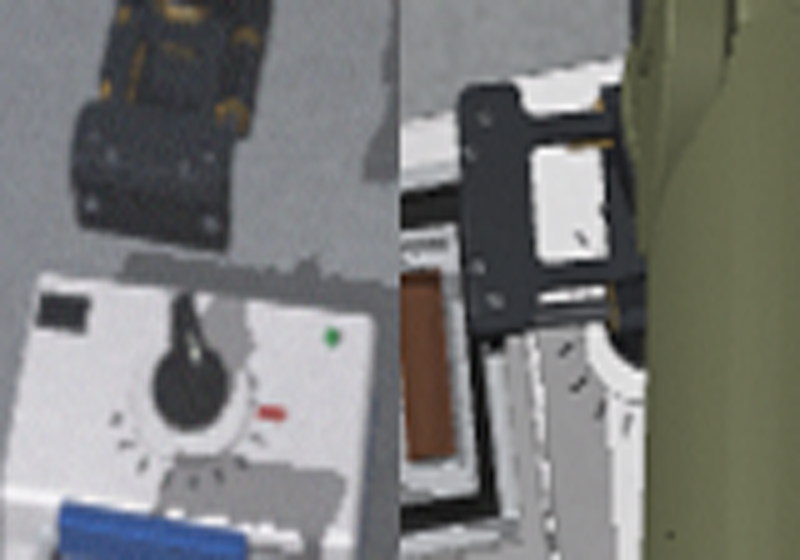

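Run:
```python
from h import *
t=load('t5'); R=Ro.from_rotvec(get_state()['tool_rot']).as_matrix(); p=get_state()['position'];print(R.round(3))
px=np.array([[465,85],[470,335],[520,85]])/[5,7]+[280,150]
for z in(.21,.23,.25,.27): print(z,((onz(t,px,z)-p)@R)[:,:2].round(3).tolist())
```

```text
[[-0.997 -0.078 -0.002]
 [-0.078  0.997  0.001]
 [ 0.002  0.001 -1.   ]]
0.21 [[-0.046, -0.095], [0.036, -0.089], [-0.044, -0.12]]
0.23 [[-0.042, -0.091], [0.039, -0.084], [-0.04, -0.115]]
0.25 [[-0.037, -0.086], [0.042, -0.08], [-0.035, -0.11]]
0.27 [[-0.032, -0.081], [0.046, -0.075], [-0.03, -0.105]]
```

Run:
```python
from h import *
t=load('t5'); R=Ro.from_rotvec(get_state()['tool_rot']).as_matrix(); p=get_state()['position']
px=np.array([[65,85],[70,335],[120,85]])/[5,7]+[280,150]
for z in(.21,.23,.25,.27): print(z,((onz(t,px,z)-p)@R)[:,:2].round(3).tolist())
```

```text
0.21 [[-0.061, 0.087], [0.022, 0.092], [-0.059, 0.062]]
0.23 [[-0.056, 0.088], [0.025, 0.092], [-0.054, 0.063]]
0.25 [[-0.051, 0.089], [0.029, 0.093], [-0.049, 0.065]]
0.27 [[-0.046, 0.089], [0.032, 0.093], [-0.044, 0.066]]
```

Comparing views, the fingers really end about 25–30 mm above the reported TCP. Nothing suggests a sideways offset, so the fingers shut just over the grip bar. I'll turn back with the fingers open and go deeper, watching the force.

Emit:
play_rows(series=[100,0,0,0,0,0,7,100,0,0,0,0,0,14,100,0,0,0,0,0,21,100,0,0,0,0,0,28,100,0,0,0,0,0,35,100,0,0,0,0,0,42,100,0,0,0,0,0,49,100,0,0,0,0,0,56,100,0,0,0,0,0,63,100,0,0,0,0,0,63])

```text
time: 5.85
position: [0.5457, -0.1302, 0.1592]
tool_rot: [-1.539, -2.738, 0.0]
ft_force: [-0.5, -0.0, -0.1]
grip_width: 0.677
```

Emit:
play_rows(series=[100,0,0,0.01,0,0,0,100,0,0,0.02,0,0,0,100,0,0,0.03,0,0,0,100,0,0,0.03,0,0,0])

```text
time: 6.18
position: [0.5439, -0.1299, 0.1264]
tool_rot: [-1.528, -2.739, 0.002]
ft_force: [-1.0, -0.9, 0.1]
grip_width: 0.96
```

Run:
```python
from h import *
plan((.545,-.1320,.072),31.3)
```

```text
t 6.1833 pos [ 0.5439 -0.1299  0.1264] jaw 31.7 tilt z [-0.0049  0.0016 -1.    ] q [ 0.7   0.22 -0.58  1.74  0.13  1.22  0.64] F [-1.  -0.9  0.1] [ 0.   -0.15 -0.01] w 0.96
shift [-0.0026  0.0001  0.0544] turn [-0.2 -0.2  0.4]
```

Emit:
play_rows(series=[100,-0.001,0,0.015,0,0,0,100,-0.002,0,0.03,0,0,0,100,-0.002,0,0.04,0,0,0,100,-0.002,0,0.048,0,0,0,100,-0.002,0,0.054,0,0,0,60,-0.002,0,0.055,0,0,0,30,-0.002,0,0.055,0,0,0])

```text
time: 6.77
position: [0.547, -0.1319, 0.0746]
tool_rot: [-1.531, -2.743, 0.0]
ft_force: [0.5, -0.1, 0.3]
grip_width: 0.924
```

Emit:
play_rows(series=[0,0,0,0,0,0,0,0,0,0,0,0,0,0,0,0,0,0,0,0,0,0,0,0,0,0,0,0,0,0,0,0,0,0,0,0,0,0,0,0,0,0,0,0,0,0,0,0,0,0,0,0,0,0,0,0])

```text
time: 7.43
position: [0.5471, -0.132, 0.0748]
tool_rot: [1.531, 2.743, -0.0]
ft_force: [0.2, 0.1, -0.2]
grip_width: 0.328
```

Emit:
play_rows(series=[0,0,0,0,0,0,0,0,0,0,0,0,0,0,0,0,0,0,0,0,0,0,0,0,0,0,0,0])

```text
time: 7.77
position: [0.5469, -0.1322, 0.0747]
tool_rot: [-1.531, -2.743, 0.001]
ft_force: [-0.6, -1.0, 0.5]
grip_width: 0.159
```

Run:
```python
from h import *
plan((.545,-.1320,.072),97)
snap('side','s6')
a=load('s6')['frame'][120:200,240:320,::-1];cv2.imwrite('pics/c_12.png',cv2.resize(a,None,fx=7,fy=7,interpolation=cv2.INTER_CUBIC))
```

```text
t 7.7667 pos [ 0.5469 -0.1322  0.0747] jaw 31.6 tilt z [-4.e-04 -3.e-04 -1.e+00] q [ 0.69  0.27 -0.57  1.79  0.16  1.12  0.62] F [-0.6 -1.   0.5] [-0.08  0.02  0.  ] w 0.159
shift [ 0.0012 -0.0015  0.0027] turn [ -0.   -0.  -65.4]
```

View pics/c_12.png

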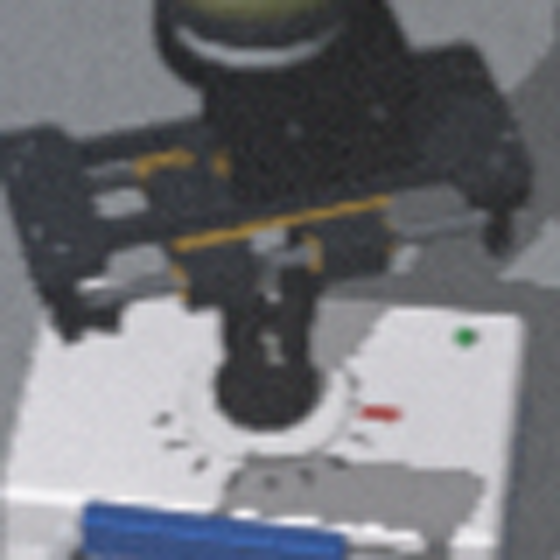

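Opening 0.159 (13.8 mm) means the 14 mm grip bar is held. Turning counter-clockwise.

Emit:
play_rows(series=[0,0,0,0,0,0,-5,0,0,0,0,0,0,-10,0,0,0,0,0,0,-16,0,0,0,0,0,0,-22,0,0,0,0,0,0,-28,0,0,0,0,0,0,-34,0,0,0,0,0,0,-40,0,0,0,0,0,0,-46,0,0,0,0,0,0,-52,0,0,0,0,0,0,-55])

```text
time: 8.65
position: [0.5468, -0.1322, 0.0747]
tool_rot: [-0.085, -3.14, 0.0]
ft_force: [-0.6, 0.4, 0.1]
grip_width: 0.161
```

Run:
```python
from h import *
plan((.545,-.1320,.072),97)
```

```text
t 8.65 pos [ 0.5468 -0.1322  0.0747] jaw 86.9 tilt z [-5.e-04 -1.e-04 -1.e+00] q [ 0.81  0.3  -0.71  1.79  0.21  1.13  1.54] F [-0.6  0.4  0.1] [ 0.06  0.09 -0.02] w 0.161
shift [0.0018 0.0001 0.0027] turn [ -0.   -0.  -10.1]
```

Emit:
play_rows(series=[0,0,0,0,0,0,-2,0,0,0,0,0,0,-4,0,0,0,0,0,0,-6,0,0,0,0,0,0,-7,0,0,0,0,0,0,-8,0,0,0,0,0,0,-8])

```text
time: 9.15
position: [0.5469, -0.1322, 0.0747]
tool_rot: [0.128, -3.139, 0.0]
ft_force: [-1.2, -0.2, 1.5]
grip_width: 0.161
```

Run:
```python
from h import *
plan((.545,-.1320,.072),97)
```

```text
t 9.15 pos [ 0.5469 -0.1322  0.0747] jaw 94.7 tilt z [-4.e-04 -2.e-04 -1.e+00] q [ 0.82  0.3  -0.73  1.79  0.22  1.13  1.67] F [-1.2 -0.2  1.5] [-0.04  0.17 -0.01] w 0.161
shift [0.0018 0.0003 0.0028] turn [-0.  -0.  -2.3]
```

Emit:
play_rows(series=[0,0,0,0,0,0,-1,0,0,0,0,0,0,-2,0,0,0,0,0,0,-3,0,0,0,0,0,0,-3])

```text
time: 9.48
position: [0.5469, -0.1322, 0.0747]
tool_rot: [0.211, -3.134, 0.0]
ft_force: [-1.3, 0.2, 1.6]
grip_width: 0.158
```

Run:
```python
from h import *
plan((.545,-.1320,.072),97)
snap('side','s7')
a=load('s7')['frame'][120:200,240:320,::-1];cv2.imwrite('pics/c_13.png',cv2.resize(a,None,fx=7,fy=7,interpolation=cv2.INTER_CUBIC))
```

```text
t 9.4833 pos [ 0.5469 -0.1322  0.0747] jaw 97.7 tilt z [-4.e-04 -3.e-04 -1.e+00] q [ 0.83  0.31 -0.74  1.79  0.23  1.13  1.72] F [-1.3  0.2  1.6] [-0.1   0.32  0.03] w 0.158
shift [0.0019 0.0004 0.0027] turn [-0.  -0.   0.7]
```

View pics/c_13.png

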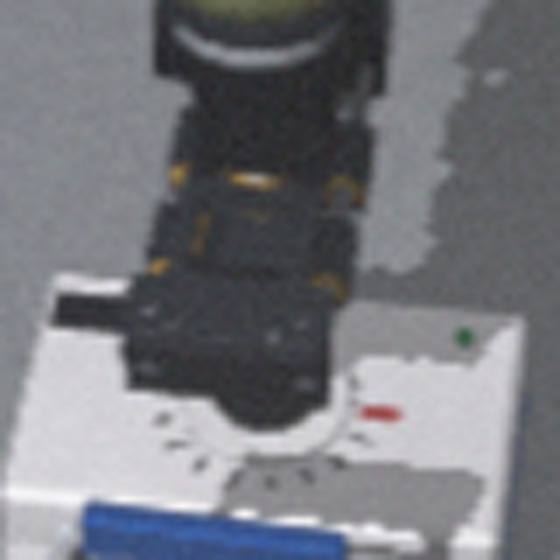

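Emit:
play_rows(series=[0,0,0,0,0,0,-1,0,0,0,0,0,0,-2,0,0,0,0,0,0,-3,0,0,0,0,0,0,-4,0,0,0,0,0,0,-4,0,0,0,0,0,0,-4])

```text
time: 10.03
position: [0.5469, -0.1321, 0.0747]
tool_rot: [0.318, -3.125, -0.0]
ft_force: [-2.8, -0.7, 2.1]
grip_width: 0.163
```

Run:
```python
from h import *
plan((.545,-.1320,.072),97)
```

```text
t 10.0333 pos [ 0.5469 -0.1321  0.0747] jaw 101.6 tilt z [-3.e-04  1.e-04 -1.e+00] q [ 0.84  0.31 -0.75  1.79  0.23  1.13  1.79] F [-2.8 -0.7  2.1] [-0.07  0.51 -0.61] w 0.163
shift [0.0019 0.0005 0.0027] turn [ 0.  -0.   4.6]
```

The moment about z jumped to -0.61 N m at jaw 101.6°, so the dial is against its zero stop. I'll open and back up.

Emit:
play_rows(series=[70,0,0,0,0,0,0,70,0,0,0,0,0,0,70,0,0,0,0,0,0,70,0,0,0,0,0,0,70,0,0,0,0,0,0,70,0,0,-0.02,0,0,0,70,0,0,-0.05,0,0,0,70,0,0,-0.09,0,0,0,70,0,0,-0.12,0,0,0,70,0,0,-0.12,0,0,0])

```text
time: 10.87
position: [0.5513, -0.1322, 0.2017]
tool_rot: [-0.319, 3.115, -0.008]
ft_force: [1.0, 0.5, 0.7]
grip_width: 0.69
```

Run:
```python
from h import *
plan((.508,.130,.205),96.3)
s=snap('side','s8');t=snap('top','t8')
a=s['frame'][140:200,245:305,::-1];b=t['frame'][165:225,300:360,::-1];cv2.imwrite('pics/c_14.png',cv2.resize(np.hstack([a,b]),None,fx=6.6,fy=8,interpolation=cv2.INTER_CUBIC))
```

```text
t 10.8667 pos [ 0.5513 -0.1322  0.2017] jaw 101.7 tilt z [ 0.0108 -0.0037 -0.9999] q [ 0.88  0.2  -0.78  1.63  0.14  1.36  1.85] F [1.  0.5 0.7] [ 0.09 -0.22  0.04] w 0.69
shift [-0.0108  0.2655 -0.0048] turn [-0.3  0.6  5.4]
```

View pics/c_14.png

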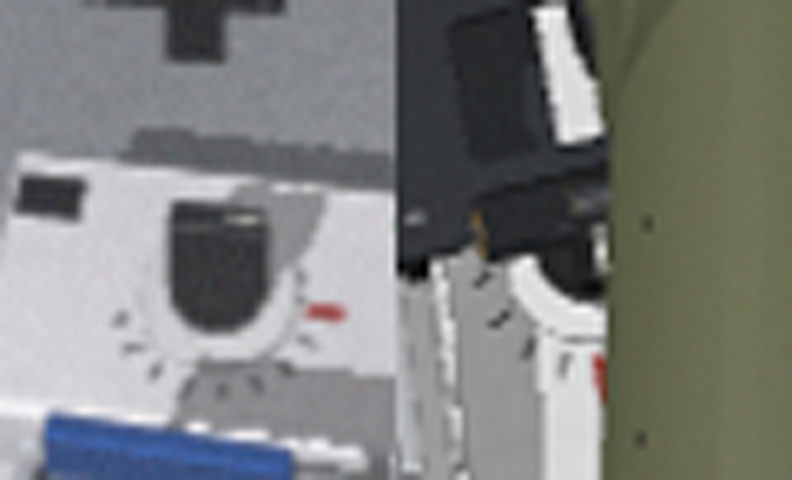

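Emit:
play_rows(series=[70,-0.001,0.035,0,0,0,1,70,-0.003,0.07,0,0,0,2,70,-0.004,0.105,0,0,0,3,70,-0.005,0.14,0,0,0,4,70,-0.007,0.175,0,0,0,5,70,-0.009,0.21,0,0,0,5.4,70,-0.01,0.245,0,0,0,5.4,70,-0.011,0.265,0,0,0,5.4,70,-0.011,0.265,0,0,0,5.4,70,-0.011,0.265,0,0,0,5.4])

```text
time: 11.8
position: [0.5031, 0.1307, 0.1934]
tool_rot: [0.177, -3.135, 0.001]
ft_force: [0.5, -0.3, -0.7]
grip_width: 0.697
```

Run:
```python
from h import *
plan((.508,.130,.205),96.3)
s=snap('side','s9');t=snap('top','t9')
a=s['frame'][150:210,250:310,::-1];b=t['frame'][165:225,300:360,::-1];cv2.imwrite('pics/c_15.png',cv2.resize(np.hstack([a,b]),None,fx=6.6,fy=8,interpolation=cv2.INTER_CUBIC))
a=s['frame'][120:310,180:330,::-1];cv2.imwrite('pics/c_16.png',cv2.resize(a,None,fx=3.1,fy=3.1,interpolation=cv2.INTER_CUBIC))
```

```text
t 11.8 pos [0.5031 0.1307 0.1934] jaw 96.5 tilt z [-2.e-03 -5.e-04 -1.e+00] q [ 0.6   0.12 -0.96  1.74  0.1   1.34  1.3 ] F [ 0.5 -0.3 -0.7] [ 0.08 -0.14  0.03] w 0.697
shift [-0.0047 -0.0013 -0.0116] turn [-0.  -0.1  0.2]
```

View pics/c_15.png

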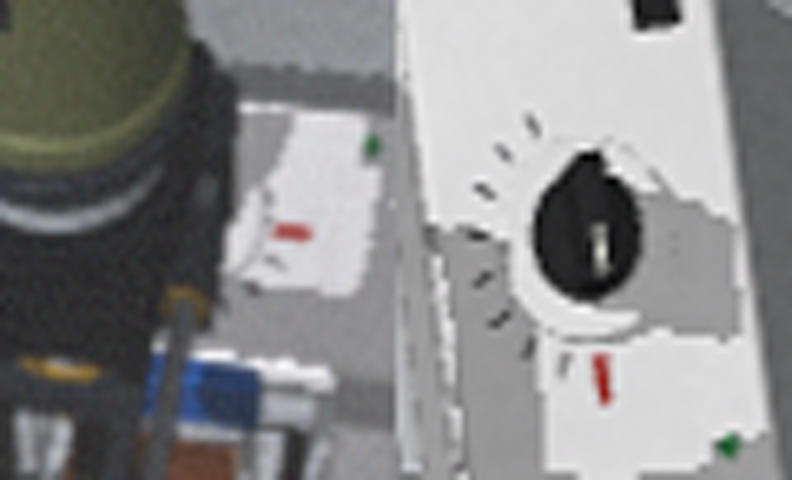

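View pics/c_16.png

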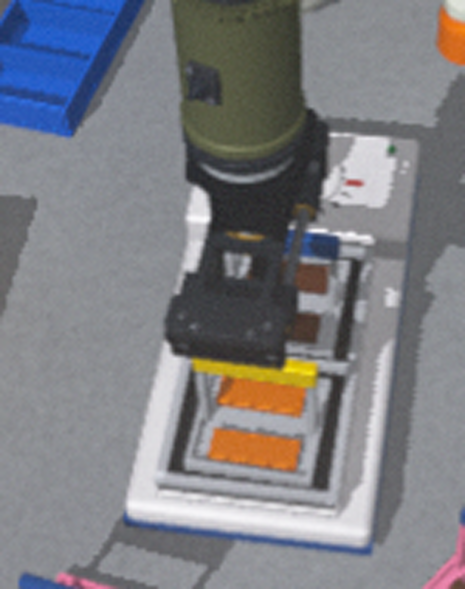

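The top view shows the white pointer on the red zero mark, with streak at (330,196) and red mark at (330,212). The side view shows the gripper over the yellow bar. Now descending.

Emit:
play_rows(series=[70,-0.003,-0.001,0.01,0,0,0,70,-0.005,-0.001,0.025,0,0,0,70,-0.005,-0.001,0.04,0,0,0,70,-0.005,-0.001,0.055,0,0,0,70,-0.005,-0.001,0.068,0,0,0,70,-0.005,-0.001,0.076,0,0,0,70,-0.005,-0.001,0.08,0,0,0,70,-0.005,-0.001,0.08,0,0,0,70,-0.005,-0.001,0.08,0,0,0])

```text
time: 12.65
position: [0.5097, 0.1292, 0.115]
tool_rot: [-0.171, 3.137, 0.0]
ft_force: [-1.5, -0.6, 1.3]
grip_width: 0.704
```

Run:
```python
from h import *
plan((.508,.130,.113),96.3)
s=snap('side','s10')
a=s['frame'][120:310,180:330,::-1];cv2.imwrite('pics/c_17.png',cv2.resize(a,None,fx=3.1,fy=3.1,interpolation=cv2.INTER_CUBIC))
```

```text
t 12.65 pos [0.5097 0.1292 0.115 ] jaw 96.2 tilt z [ 3.e-04  1.e-04 -1.e+00] q [ 0.56  0.21 -0.95  1.83  0.18  1.19  1.24] F [-1.5 -0.6  1.3] [ 0.17 -0.05  0.03] w 0.704
shift [0.0016 0.0009 0.002 ] turn [ 0.   0.  -0.1]
```

View pics/c_17.png

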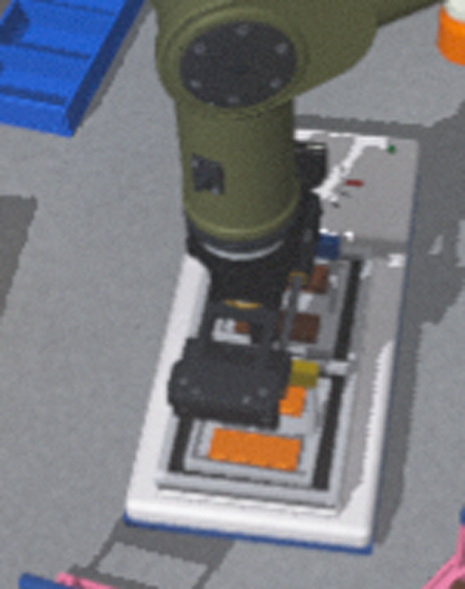

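Emit:
play_rows(series=[0,0.0015,0.001,0.002,0,0,0,0,0.0015,0.001,0.002,0,0,0,0,0.0015,0.001,0.002,0,0,0,0,0.0015,0.001,0.002,0,0,0,0,0.0015,0.001,0.002,0,0,0,0,0.0015,0.001,0.002,0,0,0,0,0.0015,0.001,0.002,0,0,0,0,0.0015,0.001,0.002,0,0,0,0,0.0015,0.001,0.002,0,0,0,0,0.0015,0.001,0.002,0,0,0], force=40)

```text
time: 13.53
position: [0.5078, 0.1298, 0.1126]
tool_rot: [0.171, -3.137, 0.001]
ft_force: [0.8, -1.0, -0.2]
grip_width: 0.138
```

Emit:
play_rows(series=[0,0,0,0,0,0,0,0,0,0,0,0,0,0,0,0,0,0,0,0,0,0,0,0,0,0,0,0])

```text
time: 13.87
position: [0.5078, 0.1298, 0.1126]
tool_rot: [0.171, -3.137, 0.001]
ft_force: [0.3, -2.2, 0.6]
grip_width: 0.134
```

Run:
```python
from h import *
plan((.508,.130,.213),96.3)
```

```text
t 13.8667 pos [0.5078 0.1298 0.1126] jaw 96.2 tilt z [-1.e-04 -4.e-04 -1.e+00] q [ 0.56  0.21 -0.95  1.83  0.18  1.19  1.23] F [ 0.3 -2.2  0.6] [-0.16 -0.2  -0.01] w 0.134
shift [-2.000e-04  1.000e-04 -1.004e-01] turn [-0.  -0.  -0.1]
```

Opening 0.134 (11.7 mm) means the 12 mm handle bar is held. Lifting gently, straight up.

Emit:
play_rows(series=[0,0,0,-0.001,0,0,0,0,0,0,-0.003,0,0,0,0,0,0,-0.006,0,0,0,0,0,0,-0.009,0,0,0,0,0,0,-0.012,0,0,0,0,0,0,-0.015,0,0,0,0,0,0,-0.018,0,0,0,0,0,0,-0.02,0,0,0,0,0,0,-0.02,0,0,0,0,0,0,-0.02,0,0,0])

```text
time: 14.7
position: [0.5079, 0.1301, 0.1328]
tool_rot: [-0.171, 3.137, -0.0]
ft_force: [1.0, 0.2, -3.5]
grip_width: 0.133
```

Run:
```python
from h import *
plan((.508,.130,.213),96.3)
s=snap('side','s11')
a=s['frame'][120:310,180:330,::-1];cv2.imwrite('pics/c_18.png',cv2.resize(a,None,fx=3.1,fy=3.1,interpolation=cv2.INTER_CUBIC))
```

```text
t 14.7 pos [0.5079 0.1301 0.1328] jaw 96.3 tilt z [ 2.e-04 -2.e-04 -1.e+00] q [ 0.57  0.19 -0.95  1.81  0.16  1.23  1.25] F [ 1.   0.2 -3.5] [ 0.09 -0.12 -0.02] w 0.133
shift [-0.0001 -0.0001 -0.0802] turn [-0.  0. -0.]
```

View pics/c_18.png

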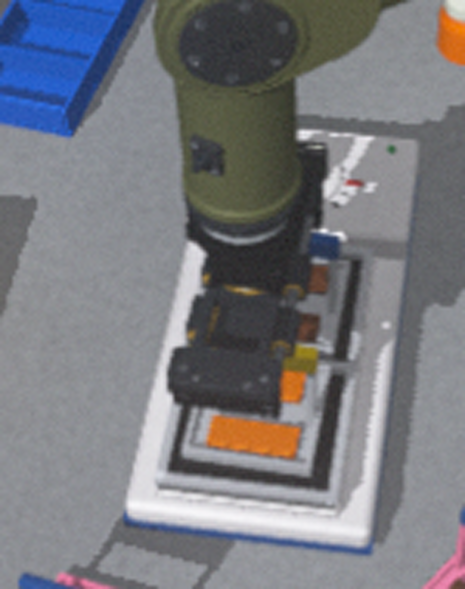

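The carrier is up 20 mm with its tray parallel to the bay and both bars lying in it. Weight on the wrist is about 3.5 N. Lifting the remaining 80 mm.

Emit:
play_rows(series=[0,0,0,-0.002,0,0,0,0,0,0,-0.006,0,0,0,0,0,0,-0.012,0,0,0,0,0,0,-0.018,0,0,0,0,0,0,-0.024,0,0,0,0,0,0,-0.03,0,0,0,0,0,0,-0.036,0,0,0,0,0,0,-0.042,0,0,0,0,0,0,-0.046,0,0,0,0,0,0,-0.048,0,0,0])

```text
time: 15.58
position: [0.5082, 0.1302, 0.1816]
tool_rot: [-0.171, 3.136, -0.0]
ft_force: [1.3, 0.6, -3.5]
grip_width: 0.134
```

Emit:
play_rows(series=[0,0,0,-0.002,0,0,0,0,0,0,-0.006,0,0,0,0,0,0,-0.012,0,0,0,0,0,0,-0.018,0,0,0,0,0,0,-0.024,0,0,0,0,0,0,-0.029,0,0,0,0,0,0,-0.032,0,0,0,0,0,0,-0.033,0,0,0,0,0,0,-0.033,0,0,0,0,0,0,-0.033,0,0,0])

```text
time: 16.42
position: [0.5077, 0.1301, 0.2135]
tool_rot: [0.171, -3.137, 0.0]
ft_force: [0.2, -0.3, -4.6]
grip_width: 0.132
```

Emit:
play_rows(series=[0,0,0,0,0,0,0,0,0,0,0,0,0,0,0,0,0,0,0,0,0,0,0,0,0,0,0,0])

```text
time: 16.75
position: [0.5077, 0.1301, 0.2136]
tool_rot: [0.171, -3.137, 0.0]
ft_force: [0.9, 0.3, -3.9]
grip_width: 0.133
```

Run:
```python
from h import *
plan((.508,.130,.213),96.3)
s=snap('side','s12');t=snap('top','t12')
print(abs(get_state()['qd']).max())
a=s['frame'][90:310,180:330,::-1];b=t['frame'][140:260,190:370,::-1]
cv2.imwrite('pics/c_19.png',cv2.resize(a,None,fx=2.7,fy=2.7,interpolation=cv2.INTER_CUBIC));cv2.imwrite('pics/c_20.png',cv2.resize(b,None,fx=4.4,fy=4.4,interpolation=cv2.INTER_CUBIC))
```

```text
t 16.75 pos [0.5077 0.1301 0.2136] jaw 96.3 tilt z [-3.e-04 -1.e-04 -1.e+00] q [ 0.6   0.11 -0.96  1.7   0.1   1.38  1.31] F [ 0.9  0.3 -3.9] [ 0.11 -0.18 -0.05] w 0.133
shift [-0.0003 -0.0002  0.0006] turn [-0. -0. -0.]
0.0016487557862882403
```

View pics/c_19.png

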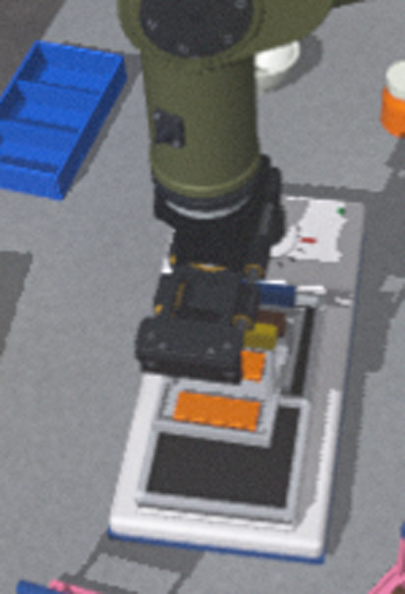

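View pics/c_20.png

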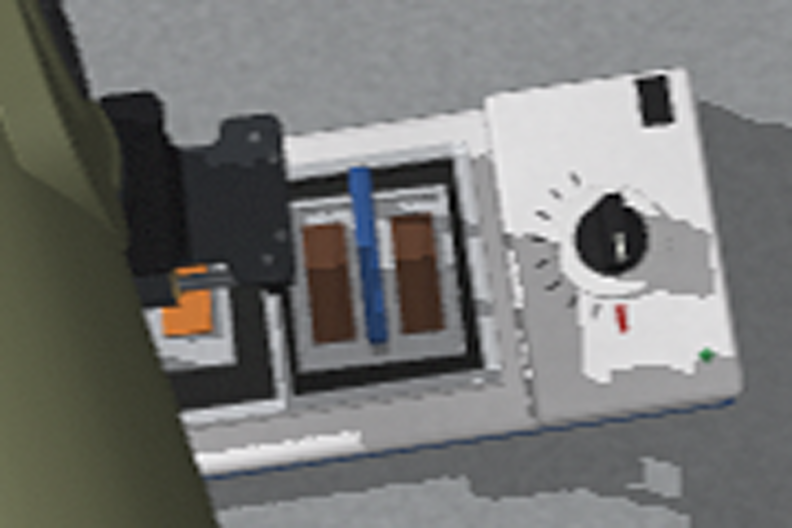

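Run:
```python
from h import *
t=load('t12'); f=t['frame'][180:208,318:342]
cv2.imwrite('pics/c_21.png',cv2.resize(f[:,:,::-1],None,fx=20,fy=20,interpolation=cv2.INTER_CUBIC))
g=cv2.cvtColor(t['frame'],cv2.COLOR_RGB2GRAY).astype(int); print(g[188:202,324:336])
r0=load('top0')['frame']
# blue handle unchanged?
for n in('top0','t12'):
    h=cv2.cvtColor(load(n)['frame'],cv2.COLOR_RGB2HSV);m=cv2.inRange(h,(105,120,50),(120,255,255))[170:235,260:290];print(np.argwhere(m).mean(0))
```

```text
[[ 30  34  32  40  40  39  39  36  25  21  57 119]
 [ 38  35  32  40  40  41  40  35  29  30  27  58]
 [ 41  37  32  35  43  41  40  38  31  28  27  24]
 [ 39  40  34  36  41  40  40  36  32  30  30  27]
 [ 39  37  33  36  41  40  41  42  33  30  31  29]
 [ 40  39  33  32  40  67 121 120  31  30  32  29]
 [ 42  40  35  36  39  66 119 119  31  32  32  31]
 [ 43  42  37  32  35  33 138 162  26  28  35  27]
 [ 39  42  39  33  36  31 175 205  26  31  31  27]
 [ 44  44  41  33  32  35 136 159  30  30  30  30]
 [ 42  43  41  34  36  38 101 127  76  32  28  47]
 [ 37  40  40  35  35  37  62  68  26  21  30  90]
 [ 42  39  38  33  23  19  18  14  21  32  88 143]
 [149  62  45  31  21  23  21  31  75 116 141 160]]
[26.33128834 13.08588957]
[26.39506173 13.08024691]
```

View pics/c_21.png

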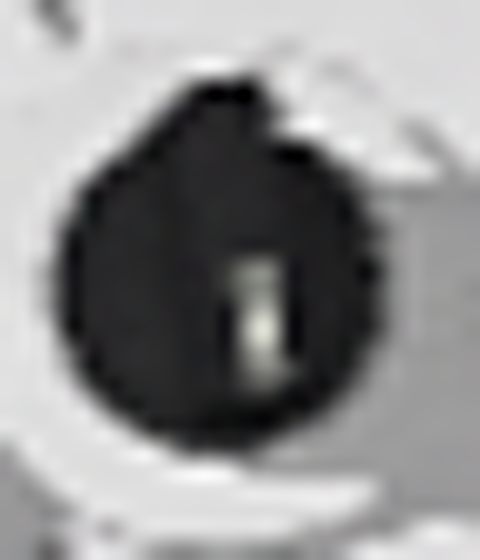

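The streak tilts about 6–8° from image vertical, which matches the shaker's 7° yaw, so the dial reads zero. The blue handle is at the same pixel as before. Handing in.

Run:
```python
from h import *
print(close_job()); s=get_state(); print(s['time'],s['position'],s['grip_width'],s['ft_force'])
```

```text
the job is handed in; nothing more can be done
None
the job is handed in; nothing more can be done
```

The dial is back at its zero stop, and the yellow carrier is held still and level about 10 cm above the platform. I handed the job in at about 17 s of the 64 s allowed.

**Dial:** I turned it back counter-clockwise from about 65° until the wrist moment jumped to -0.6 N m against the stop. The top view afterwards shows the pointer on the red mark, to within a few degrees.

**Carrier:** I gripped the yellow bar (11.7 mm opening on a 12 mm bar) and lifted it straight up 101 mm.
- At the last check the tool was vertical, the arm was still, the load was about 4 N and the opening was steady.
- The +y bar was seen lying flat in the tray. The other was partly hidden behind the gripper, but the visible part lay flat.
- The blue handle had not moved in the top view.

**What disagreed:** the real fingertips sit about 25 mm above the reported TCP, so the first grip on the dial closed on nothing just above it, without contact. I measured the offset in the side view, went lower, and both later grips held.

I could not read the state once more after handing in, so these checks are all from just before.

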